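Fetch the ring tray from the showcase with the tray hook

TASK

A customer wants to see the tray of finger rings that stands at the far glass of the low showcase, out of a hand's reach under the glass top. Take the tray hook from its cradle, reach in through the open side, feel for the tray's bow pull and catch it from behind, and gently draw the tray out with the hook, flat on the counter, until the whole of it is clear of the showcase; then lay the hook back in its cradle. Do not knock the showcase, do not put a finger to the tray while any of it is still inside, and leave the bangle tray and all else where they are.

Things in the scene. Friction and masses are not known exactly. Their poses are not given: they have to be found in the camera images.
- case: Low showcase fixed to the counter, right of the robot: aluminium frame, glass top, ends and far side; its own -x side is open, no sill. 240 deep (x -0.12 open side to 0.12), 330 wide (y +-0.165, 310 free inside), 120 high. Far rail's inner face at x 0.11. No floor of its own: trays slide on the counter, level from inside to out. Origin: centre of underside; x points from the open side to the far glass.
- case_mouth (a point): Middle of the showcase's open side, at the underside of the aluminium rail above it, 108 mm above the counter (case x = -0.12). Whatever reaches in must pass below this height. Axes as the showcase's.
- ring_tray: The wanted tray, loose, 3 to 6 mm short of the far rail, in the left or right half of the showcase, pull towards the open side. 85 (x) by 110 (y) mm, wine-coloured walls 18 high, 5 thick; four rolls hold twenty small finger rings (up to 27 high). 0.3 to 0.6 kg; slides on the counter at about 1 to 4 N, so also back if its pull is pushed, till the rail stops it. Origin: centre of underside; x to its rear, z up.
- ring_pull (a point): Middle of the ring tray's bow pull: a level round steel bar, 7 thick, 60 long along the tray's y, fixed. It lies 62 mm in front of the tray's origin (tray x = -0.062), axis 13 above the counter. Legs at y = +-30 mm join it to the tray's front wall (face at tray x = -0.0425): the gap between bar and wall is 16 front to back, 53 wide, open above and below. Axes as the tray's.
- bangle_tray: The other tray, beside the ring tray, told apart by four big gold bangles standing on edge (45 mm high). Same make, size and pull as the ring tray; same origin. Leave it.
- hook: Tray hook, 0.2 kg, lying in the cradle: dark wooden handle 120 long (x), 18 wide (y), 20 high (z), brass cap behind it to x = -0.074, steel tube 12 thick ahead, a sliding rod in it and at the rod's end a nose bent straight down. Origin: middle of the handle, on its axis; x points to the nose, z up (nose down). Balances 15 to 25 mm ahead of the origin.
- hook_tube_end (a point): Front end of the hook's steel tube, 146 mm ahead of the handle's origin. From it the rod, 7 thick, stands out by a length that differs each time and is not measured: the nose's axis is 195 to 270 mm ahead of the handle's origin; find it by touch or by looking. The nose is 7 thick, its lower end 48 below the rod's axis. The rod is locked: it neither slides nor turns.
- cradle: Hook's wooden cradle, fixed to the counter on the left: base 130 x 60 x 8 mm, two forks 8 thick at x = +-0.050 with notches 22 wide, floor 50 above the counter, cheeks to 64, flared to 73. They hold the handle and leave it free between them. Origin: centre of underside. The hook's place: its origin at x 0, y 0, z 0.060 here, its x along this x.
- ring_cone: White ring cone, 28 mm across, 60 high, loose, near the far glass between the trays. Origin: centre of underside.
- calculator: Grey desk calculator, loose, 150 x 100 x 18 mm. Origin: centre of underside.
- scale: White balance with round steel pan, loose, 170 x 130 x 37 mm. Origin: centre of underside.
- loupe: Folded eye loupe, loose, black barrel 26 mm across with a steel cover, 60 long, 22 high. Origin: under the barrel's centre.
- gel_bottle: Clear bottle with white cap, loose, 56 mm across, 150 high. Origin: centre of underside.
- card_box: Open clear box of cards, loose, 65 x 100 x 35 mm. Origin: centre of underside.
Not all that is in view belongs to the job. What is shaped like the cradle but blue is not meant.

How it is judged (in metres and radians):
On the way, in this order (a step that is already met when the one before it is completed fails the run):
1. the hook is lifted out of its cradle (z of hook in the frame of cradle above 0.09 m and contact force between hook and cradle below 0.1 N), for 0.1 s.
2. the hook draws the ring tray towards the open side while it is still in the showcase (contact force between hook and ring_tray above 0.3 N and distance of ring_tray from where it was at the start of the episode above 0.04 m and x of ring_tray in the frame of case between -0.163 and 0.02 m), for 0.1 s.
3. the whole ring tray is out of the showcase, flat on the counter (x of ring_tray in the frame of case below -0.163 m and height (world z) of ring_tray below 0.006 m and angle between ring_tray's own z axis and vertical below 0.06 rad), for 0.2 s.
At the end, for the whole second after the job is handed in: Ring tray at rest, flat on the counter, wholly outside the showcase (origins at least 163 mm apart along the showcase's x); hook at rest in its cradle (30 mm along, 8 mm across, 6 mm in height, 0.12 rad); bangle tray and every other loose thing within 20 mm of its start (all of step 3 and linear speed of each of ring_tray, hook below 0.01 m/s and x of hook in the frame of cradle between -0.03 and 0.03 m and y of hook in the frame of cradle between -0.008 and 0.008 m and z of hook in the frame of cradle between 0.054 and 0.066 m and angle between the x axis of hook and the x axis of cradle, either way round below 0.12 rad and distance of each of bangle_tray, ring_cone, calculator, scale, loupe, gel_bottle, card_box from where it was at the start of the episode below 0.02 m); the robot touches nothing.
It fails at once if hook or robot knocks the showcase (over 20 N) (contact force between any of hook, the arm, the fingers and case above 20 N).
It fails at once if the hook strikes or tugs the ring tray hard (over 20 N) (contact force between hook and ring_tray above 20 N).
It fails at once if the robot touches the ring tray while any of it is in the showcase (contact force between any of the fingers, the arm and ring_tray above 0.5 N and x of ring_tray in the frame of case above -0.163 m).
It fails at once if the ring tray is tipped (angle between ring_tray's own z axis and vertical above 0.25 rad).
It fails at once if the bangle tray or another bystander is pushed about (distance of any of bangle_tray, ring_cone, calculator, scale, loupe, gel_bottle, card_box from where it was at the start of the episode above 0.03 m).
It also fails if it takes over 58 s, if anything falls off the work surface, if the arm or the gripper's body presses on something with over 40 N, if the wrist force passes 120 N, or if a joint passes its speed limit or range.

ROBOT

A 6-joint arm with a two-finger parallel gripper is mounted at the origin on the work surface. World frame = base frame: x ahead of the robot, y to its left, z up, the work surface at z = 0. Lengths are in mm, angles in rad, forces in N, time in s.
With the tool pointing down it reaches from about 350 to 775 mm from the base axis. Payload 7.3 kg.
Tool frame: the origin (TCP) lies on the centre line of the jaws, within the pads' length; the fingertips stand 22 mm ahead of it and the grasp point (between the pads) lies 3 mm ahead of it; z points along the fingers, y is the direction in which the jaws open and shut (so a half turn about z gives the same grasp; the last joint's range is limited). The gripper opens to 92 mm and grips with 3 to 60 N. Pads are 19 mm wide; open, the fingers measure 130 mm over their backs; the gripper's body (75 mm by 190 mm) begins 47 mm behind the grasp point.
Start: joints at [1.168, 0.342, 1.524, -0, 1.275, -0.146], TCP at [133.327, 507.808, 219.341] pointing down, gripper open.
Joint ranges: [-2.53, 2.53], [-0.77, 2.02], [0.04, 2.7], [-1, 4.14], [0.28, 2.66], [-3.11, 3.11]. Speed limits (rad/s): [2.57, 2.57, 3.14, 3.14, 3.14, 3.14].

INTERFACE

Orientations are given as [roll, pitch, yaw] about the fixed x, y, z axes, in that order (R = Rz(yaw) Ry(pitch) Rx(roll)).
In Python, from plant import get_obs, capture, bot, spot_in gives the robot as it stands.
- The arm moves only by the shell command python3 -m handwheel 'ROWS' [OPENING]. ROWS is JSON, a list of rows, each a list of 2 entries, a list of its own where there are three numbers: the shift along the world's x, y, z in mm, then the turn, a rotation vector about the world's x, y, z in rad. In form: [[[x, y, z], [wx, wy, wz]], ...]. A call has 1 to 12 rows; each row shifts and turns the commanded pose from where the row before left it; what a row does not reach is not made up. A row lasts 1/8 s, in which the tool goes at most 62.5 mm and 10.7 degrees, less where a joint would pass 70% of its speed; a pose out of reach is approached as far as the arm can. A call is refused whole if a number of a shift passes 62.5 or a number of a turn 0.188, either way. A call with a gripper value outside its range is refused whole. OPENING is the closure, from 0 (fully open) to 1 (shut), set as the call begins (- or left out, the last holds). The fingers move at their own pace and stop on an object; the grip force is fixed at half the most. Time passes only in rows, so rows that do not move let the fingers close. It gives the time, the measured TCP pose, the force and the opening at its end, in the units of the state.
- get_obs(): the state, without advancing time (a new reading comes with each control period).
- capture(name): name is "scene" or "top"; returns a dict with "img" (420x560x3 uint8, red, green, blue), "fx", "fy", "cx", "cy" (pixels), "k1" (the pictures are not rectified: a ray, as slopes to the right and down, at radius r is drawn at 1 + k1 r^2 times it, then the intrinsics apply), "cam_to_world" (4x4, takes a point from camera to world coordinates). Camera axes: x right, y up, looking along -z (the intrinsics and any distortion apply to the point x, -y, -z); pixel columns grow to the right and rows downward; lengths in mm; the calibration is good to about 2 mm. A picture is of the moment at which its call begins. There is no depth.
- bot.close_job(): hands the job in, once; it reports no verdict.
Trained networks look in the newest picture that a camera, given by its name, has taken for a name from the list of things; names that differ only in an ending like _2 or _b are one class to them, and where a whole thing is asked for, a point or a joint stands for the part that bears it (a point fixed in the world has none). Each returns a list of dicts, best first, with "score" (0 to 1); they miss things now and then, are a little off and sometimes report something else, mostly with a low value. They report only what shows in the picture. A call takes as long as a camera call. They do not tell look-alikes from the thing itself.
- spot_in(thing, camera): "xyz" ([x, y, z] in mm, in the coordinates of the camera as it stood for that picture, good to about 4 mm: the middle of the surface that is visible of it).
The state is a dict: "time": time; "joint_positions": joint angles; "dq": joint speeds; "tau": joint torques, N m; "tool_pos": TCP position; "tcp_rot": TCP orientation; "contact_force": force on the tool from outside, world axes, zero at the start; "moment": the same for the moment, N m; "grip_width": finger opening in mm.
Only numpy, scipy, OpenCV 4.12 (cv2) and the standard library are available. Lean on these libraries where they do the work, as an engineer would, in place of code of your own. Each camera call takes 0.05 s, during which the arm holds its last target. There are 200 camera calls.

## Working session

There is one attempt and no reset: what is moved stays moved. The work goes in short steps, Python scripts to look and compute and a shell command to move; the robot and the scene stay as the last step left them, time stands still between calls to the robot, and variables do not carry over. Pictures are saved under pics/ and viewed, about 8 in all and at most 12, crops included, and the job is handed in when it is done.

```bash
ls; mkdir -p pics
cat > h.py <<'E'
import numpy as np, cv2
from plant import get_obs, capture, bot, spot_in
def proj(c,P):
    P=np.atleast_2d(P); M=np.linalg.inv(c["cam_to_world"]); q=(M[:3,:3]@P.T+M[:3,3:]).T
    s=np.c_[q[:,0]/-q[:,2], -q[:,1]/-q[:,2]]; r2=(s**2).sum(1,keepdims=True); s=s*(1+c["k1"]*r2)
    return np.c_[s[:,0]*c["fx"]+c["cx"], s[:,1]*c["fy"]+c["cy"]]
def onplane(c,uv,z):
    uv=np.atleast_2d(np.array(uv,float)); K=np.array([[c["fx"],0,c["cx"]],[0,c["fy"],c["cy"]],[0,0,1.]])
    d=(uv-[c["cx"],c["cy"]])/[c["fx"],c["fy"]]; s=d.copy()
    for _ in range(20): s=d/(1+c["k1"]*(s**2).sum(1,keepdims=True))
    M=np.array(c["cam_to_world"]); r=np.c_[s[:,0],-s[:,1],-np.ones(len(s))]@M[:3,:3].T; o=M[:3,3]
    return o+r*((z-o[2])/r[:,2])[:,None]
def save(c,n,crop=None,k=1):
    im=c["img"][:,:,::-1]
    if crop: im=im[crop[1]:crop[3],crop[0]:crop[2]]
    cv2.imwrite("pics/"+n,cv2.resize(im,None,fx=k,fy=k,interpolation=cv2.INTER_CUBIC))
E
python3 - <<'E'
from h import *
o=get_obs(); print({k:np.round(o[k],3) for k in("time","tool_pos","tcp_rot","grip_width","contact_force")})
cs={}
for n in("scene","top"):
    c=capture(n); cs[n]=c; np.save(f"cam_{n}.npy",c,allow_pickle=True)
    print(n,np.round(c["cam_to_world"],3).tolist(),c["fx"],c["k1"])
    for t in("case","ring_tray","ring_pull","bangle_tray","hook","hook_tube_end","cradle","ring_cone"):
        M=np.array(c["cam_to_world"])
        for d in spot_in(t,n)[:3]:
            w=M[:3,:3]@np.array(d["xyz"])+M[:3,3]; print(t,round(d["score"],2),np.round(w),np.round(proj(c,w)))
a=np.vstack([cs["scene"]["img"],cs["top"]["img"]])
save(cs["scene"],"s0.png",None,1.42); save(cs["top"],"t0.png",None,1.42)
E
```

```text
pics
{'time': np.float64(0.0), 'tool_pos': array([133.177, 507.419, 218.671]), 'tcp_rot': array([-3.14 , -0.   ,  2.885]), 'grip_width': np.float64(91.688), 'contact_force': array([-0.061,  0.114, -0.563])}
scene [[0.188, -0.686, 0.703, 1323.186], [0.982, 0.13, -0.135, -74.094], [0.001, 0.716, 0.698, 921.488], [0.0, 0.0, 0.0, 1.0]] 445.45059869019866 0.03408872886325076
case 0.86 [ 591. -189.  113.] [[178. 243.]]
hook 0.86 [522. 432.  70.] [[409. 202.]]
hook_tube_end 0.7 [520. 432.  68.] [[409. 202.]]
cradle 0.96 [675. 288.   8.] [[374. 267.]]
cradle 0.92 [478. 439.  11.] [[402. 206.]]
top [[-0.026, 0.994, -0.102, 362.09], [-1.0, -0.026, -0.003, 92.954], [-0.006, 0.102, 0.995, 1456.688], [0.0, 0.0, 0.0, 1.0]] 408.07281354195203 -0.016624885105637945
case 0.61 [ 542. -159.  121.] [[352. 196.]]
case 0.56 [463. 446.   5.] [[178. 227.]]
ring_pull 0.75 [459. 446.   3.] [[178. 228.]]
hook 0.6 [492. 446.  66.] [[174. 217.]]
hook_tube_end 0.85 [493. 441.  69.] [[175. 217.]]
cradle 0.79 [676. 284.   5.] [[222. 167.]]
cradle 0.62 [462. 446.   4.] [[178. 227.]]
```

View pics/s0.png

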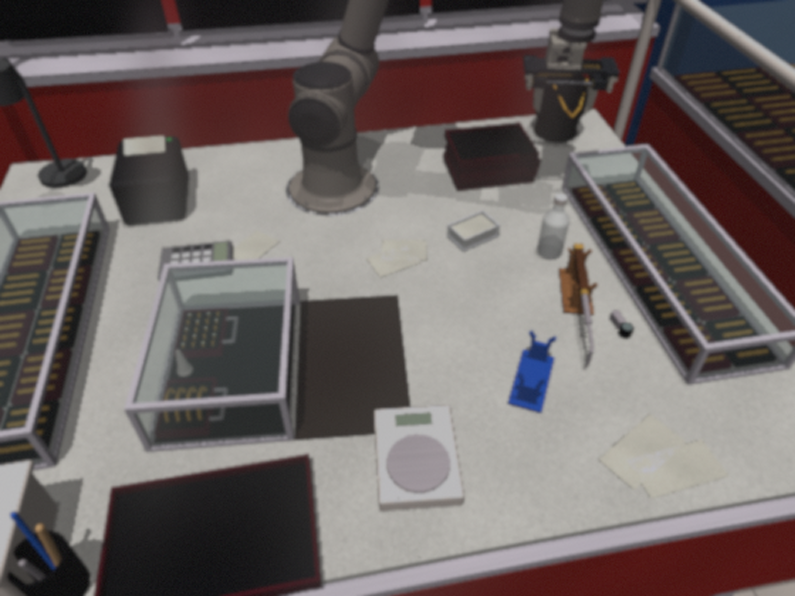

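View pics/t0.png

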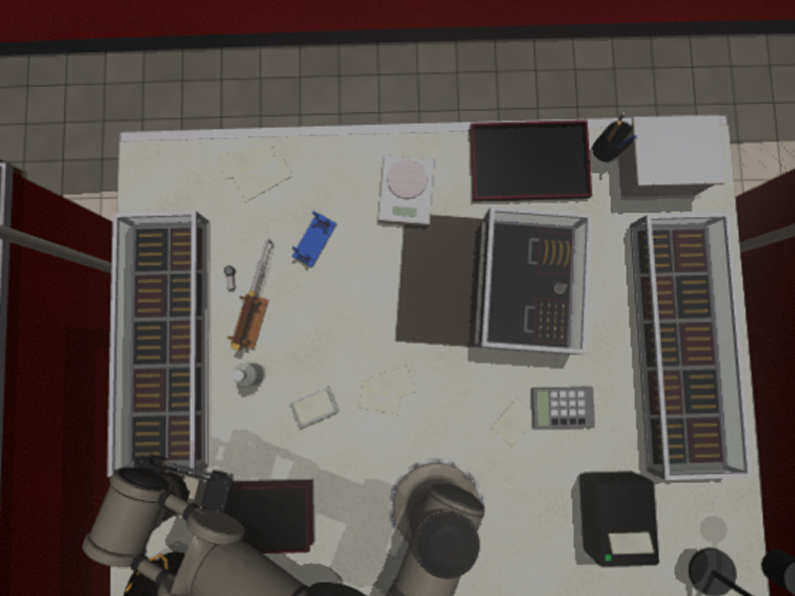

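The hook lies in the brown cradle (top view 250,300 in the enlarged picture). The blue look-alike at (315,240) isn't meant. The case opens to world +y. The ring tray with small rings is at (548,320), and the bangle tray at (550,253). I'll enlarge to confirm.

Run:
```python
from h import *
c=capture("top"); im=c["img"][:,:,::-1]
def crop(x0,y0,w,h,k):
    a=cv2.resize(im[y0:y0+h,x0:x0+w],None,fx=k,fy=k,interpolation=cv2.INTER_CUBIC)
    for u in range((x0+9)//10*10,x0+w,10):
        cv2.line(a,(int((u-x0+.5)*k),0),(int((u-x0+.5)*k),6 if u%50 else 16),(0,255,255),1)
    for v in range((y0+9)//10*10,y0+h,10):
        cv2.line(a,(0,int((v-y0+.5)*k)),(6 if v%50 else 16,int((v-y0+.5)*k)),(0,255,255),1)
    return a
cv2.imwrite("pics/c1.png",np.hstack([crop(155,160,50,95,6),crop(333,142,85,95,6)[:, :500]]))
```

```text
(no output)
```

View pics/c1.png

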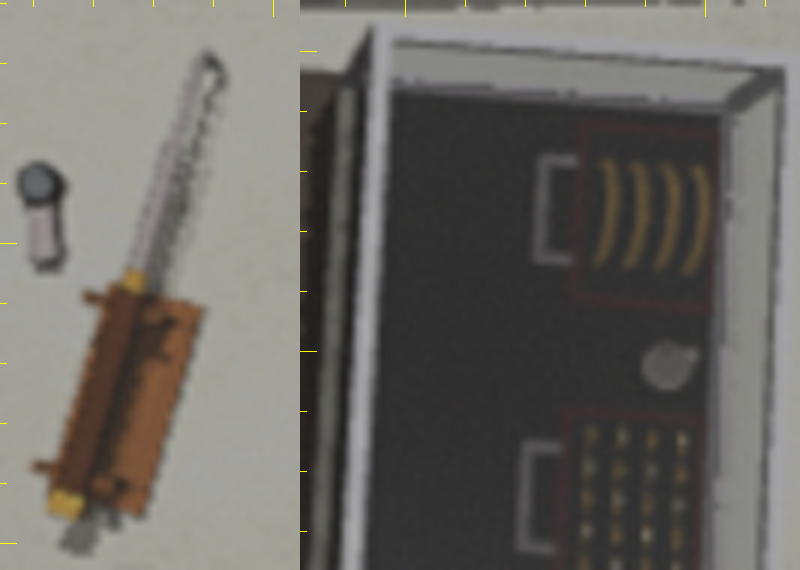

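Confirmed: the lower tray in the crop holds the four rows of small rings, with its pull at about (524,500). The bangle tray is above it. The hook lies in the brown cradle with its nose at about (208,58). Next I work out the poses.

```bash
cat > g.py <<'E'
from h import *
L=lambda X,Y:(155+X/6-.5,160+Y/6-.5)
R=lambda X,Y:(333+(X-300)/6-.5,142+Y/6-.5)
E
python3 - <<'E'
from g import *
c=np.load("cam_top.npy",allow_pickle=True).item(); s=np.load("cam_scene.npy",allow_pickle=True).item()
P=lambda uv,z:onplane(c,uv,z)[0][:2]
f=lambda *a:print(a[0],*[np.round(x,1) for x in a[1:]])
cap=P(L(66,516),66);fer=P(L(133,281),66);nose=P(L(207,58),60)
f("cap,fer,nose",cap,fer,nose)
d=nose-cap;yaw=np.arctan2(d[1],d[0]);u=d/np.linalg.norm(d)
d2=fer-cap; f("len",np.linalg.norm(d),"yaw",yaw*57.3,np.arctan2(d2[1],d2[0])*57.3,"orig",cap+74*u, "ferx",np.linalg.norm(d2)-74)
# cradle forks (tips at z~70) and base corners z 8
f("fork",P(L(92,297),70),P(L(42,467),70)); f("base",P(L(203,308),8),P(L(140,515),8))
for n,a,b in(("ring",(531,446),(524,547)),("bangle",(545,160),(540,259))):
    p,q=P(R(*a),15),P(R(*b),15);f(n,p,q,(p+q)/2,np.linalg.norm(p-q))
f("ringfrontwall top",P(R(566,412),18),P(R(560,565),18)); f("rear",P(R(700,425),18))
k=1.42
print("case top corners",[np.round(P(((x+.5)/k-.5,(y+.5)/k-.5),120),0).tolist() for x,y in((487,208),(589,217),(584,357),(476,349))])
Ps=lambda x,y,z:np.round(onplane(s,((x+.5)/k-.5,(y+.5)/k-.5),z)[0][:2],0).tolist()
print("scene case corners",Ps(297,259,120),Ps(165,264,120),Ps(132,409,120),Ps(294,402,120))
print("scene ringpull",Ps(236,330,13),"hook cap",Ps(579,246,66),"nose low",Ps(588,361,12),"bottle",Ps(550,255,0),"bottletop",Ps(559,199,150))
print("box",Ps(473,240,0),"loupe",Ps(622,325,10),"scale",Ps(418,460,37))
E
```

```text
cap,fer,nose [397.1 473.6] [530.4 435.2] [660.4 393.4]Traceback (most recent call last):
  File "<stdin>", line 8, in <module>
  File "<stdin>", line 4, in <lambda>
    return _wrapfunc(a, 'round', decimals=decimals, out=out)
    return _wrapit(obj, method, *args, **kwds)
    result = getattr(arr, method)(*args, **kwds)
numpy._core._exceptions._UFuncNoLoopError: ufunc 'multiply' did not contain a loop with signature matching types (dtype('<U3'), dtype('float64')) -> None
```

Run:
```python
from g import *
c=np.load("cam_top.npy",allow_pickle=True).item(); s=np.load("cam_scene.npy",allow_pickle=True).item()
P=lambda uv,z:onplane(c,uv,z)[0][:2]
f=lambda *a:print(*[x if isinstance(x,str) else np.round(x,1) for x in a])
cap=P(L(66,516),66);fer=P(L(133,281),66);nose=P(L(207,58),60)
d=nose-cap;yaw=np.arctan2(d[1],d[0]);u=d/np.linalg.norm(d)
d2=fer-cap; f("len",np.linalg.norm(d),"yaw",yaw*57.3,np.arctan2(d2[1],d2[0])*57.3,"orig",cap+74*u, "ferx",np.linalg.norm(d2)-74)
# cradle forks (tips at z~70) and base corners z 8
f("fork",P(L(92,297),70),P(L(42,467),70)); f("base",P(L(203,308),8),P(L(140,515),8))
for n,a,b in(("ring",(531,446),(524,547)),("bangle",(545,160),(540,259))):
    p,q=P(R(*a),15),P(R(*b),15);f(n,p,q,(p+q)/2,np.linalg.norm(p-q))
f("ringfrontwall top",P(R(566,412),18),P(R(560,565),18)); f("rear",P(R(700,425),18))
k=1.42
print("case top corners",[np.round(P(((x+.5)/k-.5,(y+.5)/k-.5),120),0).tolist() for x,y in((487,208),(589,217),(584,357),(476,349))])
Ps=lambda x,y,z:np.round(onplane(s,((x+.5)/k-.5,(y+.5)/k-.5),z)[0][:2],0).tolist()
print("scene case corners",Ps(297,259,120),Ps(165,264,120),Ps(132,409,120),Ps(294,402,120))
print("scene ringpull",Ps(236,330,13),"hook cap",Ps(579,246,66),"nose low",Ps(588,361,12),"bottle",Ps(550,255,0),"bottletop",Ps(559,199,150))
print("box",Ps(473,240,0),"loupe",Ps(622,325,10),"scale",Ps(418,460,37))
```

```text
len 275.2 yaw -16.9 -16.1 orig [467.9 452. ] ferx 64.7
fork [521.4 457.7] [425.1 486.2]
base [520.1 407.6] [398.1 445.5]
ring [ 484.3 -242. ] [ 424.7 -235. ] [ 454.5 -238.5] 59.9
bangle [ 655.6 -259.1] [ 595.8 -253. ] [ 625.7 -256. ] 60.1
ringfrontwall top [ 503.6 -263. ] [ 413.5 -254.9]
rear [ 493.8 -341.8]
case top corners [[711.0, -135.0], [683.0, -374.0], [356.0, -343.0], [381.0, -96.0]]
scene case corners [395.0, -101.0] [363.0, -346.0] [692.0, -369.0] [726.0, -129.0]
scene ringpull [456.0, -234.0] hook cap [401.0, 477.0] nose low [655.0, 403.0] bottle [346.0, 445.0] bottletop [343.0, 440.0]
box [265.0, 292.0] loupe [580.0, 504.0] scale [811.0, 49.0]
```

```bash
python3 -m handwheel '[[[55,-9,0],[0,0,-0.031]],[[55,-9,0],[0,0,0]],[[55,-9,0],[0,0,0]],[[55,-9,0],[0,0,0]],[[55,-9,0],[0,0,0]],[[55,-9,0],[0,0,0]],[[0,0,-30],[0,0,0]],[[0,0,-40],[0,0,0]],[[0,0,-30],[0,0,0]],[[0,0,0],[0,0,0]]]'
python3 - <<'E'
from h import *
a=capture("scene");
save(a,"s1.png",(360,130,480,270),4)
E
```

```text
time: 2.2
tool_pos: [462.1, 452.8, 116.7]
tcp_rot: [-3.137, -0.003, 2.854]
contact_force: [0.4, -0.3, -0.1]
grip_width: 92.0
```

View pics/s1.png

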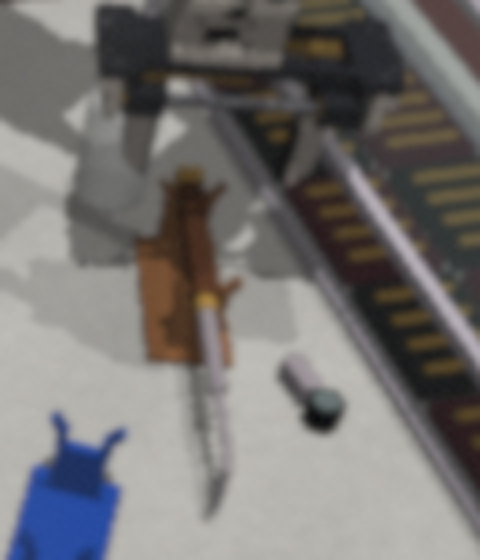

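Run:
```python
from h import *
c=np.load("cam_top.npy",allow_pickle=True).item(); s=np.load("cam_scene.npy",allow_pickle=True).item();k=1.42
t=lambda x,y,z:np.round(onplane(c,(x/k,y/k),z)[0][:2])
q=lambda x,y,z:np.round(onplane(s,(x/k,y/k),z)[0][:2])
for z in(60,90,120): print(z,"top right rail edge",t(205,218,z),t(208,460,z))
for z in(60,90,120): print(z,"scene near rail top",q(571,157,z),q(694,345,z))
print("scene base near edge",q(575,185,0),q(690,372,0))
```

```text
60 top right rail edge [721. 550.] [136. 539.]
90 top right rail edge [713. 540.] [141. 530.]
120 top right rail edge [705. 530.] [146. 520.]
60 scene near rail top [ 70. 591.] [690. 576.]
90 scene near rail top [114. 568.] [712. 554.]
120 scene near rail top [157. 545.] [734. 531.]
scene base near edge [106. 600.] [705. 581.]
```

```bash
python3 -m handwheel '[[[0,0,-20],[0,0,0]],[[0,0,-20],[0,0,0]],[[0,0,-11],[0,0,0]],[[0,0,0],[0,0,0]]]'
python3 -m handwheel '[[[0,0,0],[0,0,0]],[[0,0,0],[0,0,0]],[[0,0,0],[0,0,0]],[[0,0,0],[0,0,0]],[[0,0,0],[0,0,0]],[[0,0,0],[0,0,0]]]' 1
```

```text
time: 2.75
tool_pos: [463.5, 454.0, 68.8]
tcp_rot: [3.141, 0.0, 2.854]
contact_force: [-0.0, 0.4, 0.4]
grip_width: 91.9
time: 3.5
tool_pos: [463.3, 453.8, 68.3]
tcp_rot: [3.142, -0.0, 2.854]
contact_force: [-0.3, -0.4, 0.7]
grip_width: 36.4
```

```bash
python3 -m handwheel '[[[0,0,-4],[0,0,0]],[[0,0,0],[0,0,0]],[[0,0,0],[0,0,0]],[[0,0,0],[0,0,0]],[[0,0,0],[0,0,0]]]'
```

```text
time: 4.12
tool_pos: [463.4, 453.8, 64.4]
tcp_rot: [3.141, 0.0, 2.854]
contact_force: [-0.4, -0.8, -0.3]
grip_width: 0.6
```

Run:
```python
from h import *
a=capture("scene");b=capture("top")
A=cv2.resize(a["img"][140:270,365:465,::-1],None,fx=4,fy=4,interpolation=cv2.INTER_CUBIC)
B=cv2.resize(b["img"][155:285,140:240,::-1],None,fx=4,fy=4,interpolation=cv2.INTER_CUBIC)
cv2.imwrite("pics/m.png",np.hstack([A,B]))
o=get_obs();print(o["tool_pos"],o["grip_width"],proj(b,[463,454,64]),proj(a,[463,454,64]),proj(a,[463,454,42]))
```

```text
[463.34347665 453.82446297  64.40749983] 0.26659893749701064 [[171.36165737 226.08650475]] [[408.20236907 188.52090134]] [[406.69643792 194.16132958]]
```

View pics/m.png

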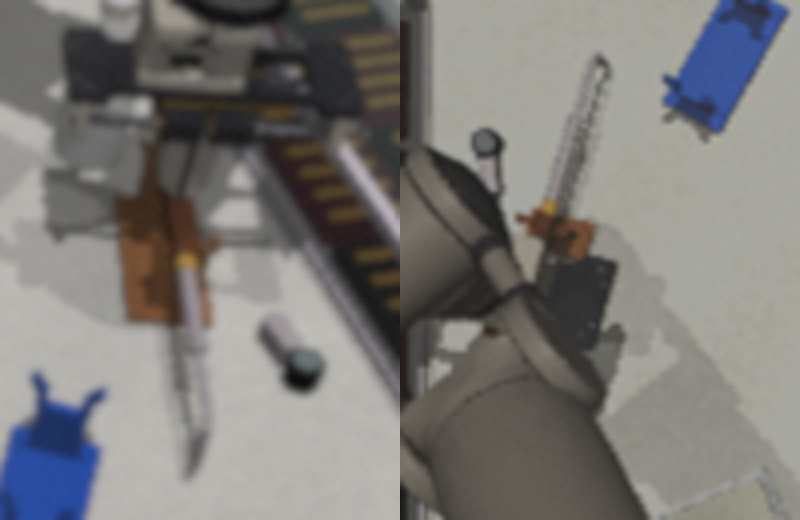

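Run:
```python
from h import *
a=capture("scene")
x0,y0,k=375,145,11
A=cv2.resize(a["img"][y0:y0+52,x0:x0+70,::-1],None,fx=k,fy=k,interpolation=cv2.INTER_CUBIC)
d=lambda p,col:cv2.circle(A,tuple(int(v) for v in (proj(a,p)[0]-[x0,y0]+.5)*k),4,col,-1)
d([463.3,453.8,64.4],(0,0,255)); d([463.3,453.8,42.4],(0,255,0)); d([463.3,453.8,108],(255,0,255))
u=np.array([.959,-.284,0])
for t in(-60,-30,0,30,60): d(np.array([467.9,452,70])+t*u,(255,255,0))
print(A.shape); cv2.imwrite("pics/z.png",A)
print({k:np.round(v,3) for k,v in get_obs().items()})
for t in ("hook","cradle"):
  for q in spot_in(t,"scene")[:2]: print(t,q["score"],(np.array(a["cam_to_world"])@np.r_[q["xyz"],1]).round())
```

```text
(572, 770, 3)
{'time': np.float64(4.275), 'joint_positions': array([ 0.657,  0.708,  1.345,  0.   ,  1.088, -0.626]), 'dq': array([-0.002, -0.001,  0.001, -0.   ,  0.001, -0.001]), 'tau': array([-1.0000e-03, -5.8172e+01, -2.1968e+01,  3.9000e-02,  7.7000e-02,
        0.0000e+00]), 'tool_pos': array([463.337, 453.845,  64.394]), 'tcp_rot': array([3.141, 0.   , 2.854]), 'contact_force': array([ 0.111, -0.554, -0.241]), 'moment': array([ 0.014,  0.002, -0.025]), 'grip_width': np.float64(0.643)}
hook 0.61 [559. 426.  67.   1.]
cradle 0.78 [676. 288.   9.   1.]
cradle 0.62 [484. 438.   8.   1.]
```

View pics/z.png

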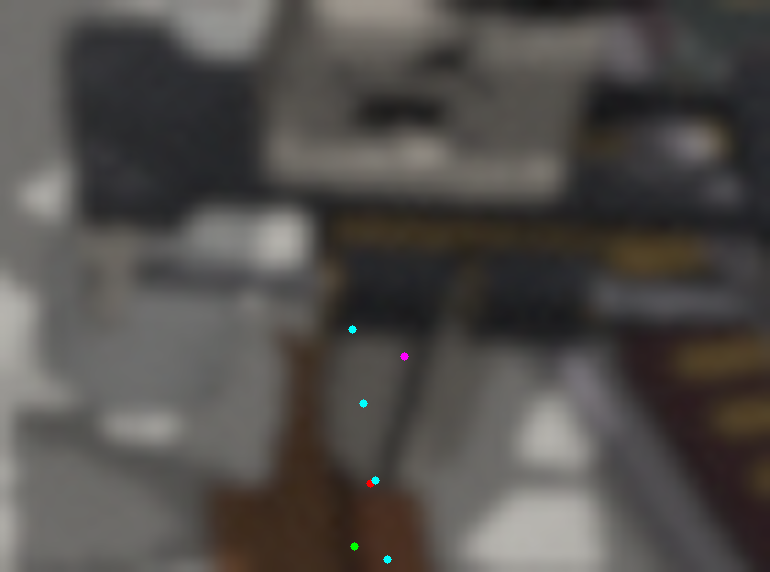

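Run:
```python
from h import *
s=np.load("cam_scene.npy",allow_pickle=True).item()
print("s1 proj of tips z94.7 at +-65", [proj(s,[462.1+e*.284,452.8+e*.959,94.7]).round(1).tolist() for e in(-65,-46,46,65)])
print("as s1 crop px",[((proj(s,[462.1+e*.284,452.8+e*.959,z])[0]-[360,130])*4).round().tolist() for z in(94.7,164) for e in(-65,-46,46,65)])
print("finger tips now in z.png",[((proj(s,[463.3+e*.284+f*.959,453.8+e*.959-f*.284,z])[0]-[374.5,144.5])*11).round().tolist() for z in(42,108) for f in(-9.5,9.5) for e in(-19,19)])
```

```text
s1 proj of tips z94.7 at +-65 [[[386.3, 178.8]], [[393.2, 179.2]], [[426.6, 181.3]], [[433.6, 181.8]]]
as s1 crop px [[105.0, 195.0], [133.0, 197.0], [266.0, 205.0], [294.0, 207.0], [122.0, 118.0], [151.0, 119.0], [290.0, 128.0], [319.0, 129.0]]
finger tips now in z.png [[277.0, 518.0], [424.0, 528.0], [283.0, 567.0], [432.0, 577.0], [325.0, 327.0], [477.0, 337.0], [332.0, 376.0], [486.0, 386.0]]
```

```bash
for i in 1; do python3 -m handwheel '[[[0,0,-3],[0,0,0]],[[0,0,0],[0,0,0]]]'; done; python3 -m handwheel '[[[0,0,-3],[0,0,0]],[[0,0,0],[0,0,0]]]'
```

```text
time: 4.62
tool_pos: [463.6, 454.1, 62.8]
tcp_rot: [3.14, 0.001, 2.854]
contact_force: [-3.4, -1.5, 8.3]
grip_width: 0.3
time: 4.88
tool_pos: [463.7, 454.3, 62.7]
tcp_rot: [3.139, 0.002, 2.854]
contact_force: [-7.6, -5.8, 24.9]
grip_width: 0.2
```

```bash
python3 -m handwheel '[[[0,0,15],[0,0,0]],[[0,0,40],[0,0,0]],[[0,0,0],[0,0,0]],[[0,0,0],[0,0,0]],[[0,0,0],[0,0,0]]]' 0
python3 - <<'E'
from h import *
a=capture("scene");b=capture("top");o=get_obs();T=np.array(o["tool_pos"]);print(T,o["tcp_rot"])
k=7
def mk(c,x0,y0,w,h):
    A=cv2.resize(c["img"][y0:y0+h,x0:x0+w,::-1],None,fx=k,fy=k,interpolation=cv2.INTER_CUBIC)
    def d(p,col):
        q=(proj(c,p)[0]-[x0,y0]+.5)*k; print(q.round()); cv2.circle(A,tuple(int(v) for v in q),3,col,-1)
    n=np.array([.281,.96,0])
    for e in(-46,46): d(T+e*n-[0,0,22],(0,255,0))
    for e in(-20,20): d(T+e*n-[0,0,22-69],(0,0,255))
    return A
A=mk(a,370,135,70,75);B=mk(b,150,205,44,75)
cv2.imwrite("pics/k.png",np.hstack([A,B]))
for n,c in(("scene",a),("top",b)):
  for q in spot_in("hook",n)[:1]: print(n,q["score"],(np.array(c["cam_to_world"])@np.r_[q["xyz"],1]).round())
E
```

```text
time: 5.5
tool_pos: [462.8, 453.3, 112.0]
tcp_rot: [-3.14, -0.001, 2.854]
contact_force: [-0.3, -0.9, 0.3]
grip_width: 46.0
[462.87459597 453.46711787 112.17027346] [-3.14000009e+00 -1.21203638e-03  2.85377713e+00]
[166. 323.]
[400. 337.]
[266. 193.]
[371. 199.]
[232. 172.]
[ 49. 123.]
[142. 149.]
[ 58. 127.]
scene 0.65 [524. 434.  67.   1.]
top 0.75 [563. 423.  65.   1.]
```

View pics/k.png

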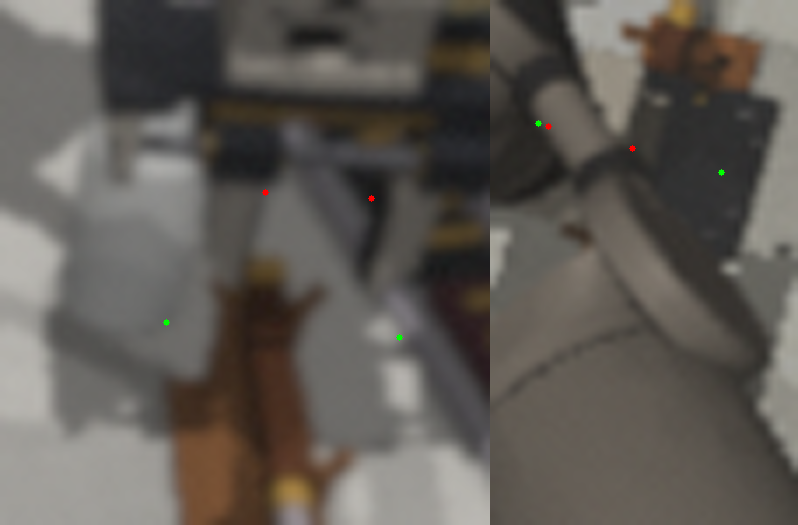

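```bash
python3 -m handwheel '[[[0,0,0],[0,0,0]],[[0,0,0],[0,0,0]],[[0,0,-20],[0,0,0]],[[0,0,-20],[0,0,0]],[[0,0,-10],[0,0,0]],[[0,0,0],[0,0,0]]]' 0
python3 -m handwheel '[[[0,0,-10],[0,0,0]],[[0,0,-10],[0,0,0]],[[0,0,0],[0,0,0]],[[0,0,0],[0,0,0]]]'
```

```text
time: 6.45
tool_pos: [463.0, 453.6, 62.7]
tcp_rot: [-3.141, -0.001, 2.854]
contact_force: [0.3, 0.4, 0.8]
grip_width: 92.0
time: 6.95
tool_pos: [463.4, 453.9, 43.4]
tcp_rot: [3.141, 0.0, 2.854]
contact_force: [0.7, -0.1, 0.2]
grip_width: 91.7
```

```bash
python3 -m handwheel '[[[0,0,-7],[0,0,0]],[[0,0,0],[0,0,0]]]'; python3 -m handwheel '[[[0,0,0],[0,0,0]],[[0,0,0],[0,0,0]],[[0,0,0],[0,0,0]],[[0,0,0],[0,0,0]],[[0,0,0],[0,0,0]],[[0,0,0],[0,0,0]],[[0,0,0],[0,0,0]],[[0,0,0],[0,0,0]],[[0,0,0],[0,0,0]],[[0,0,0],[0,0,0]]]' 1
```

```text
time: 7.2
tool_pos: [463.0, 453.6, 35.7]
tcp_rot: [-3.141, -0.001, 2.854]
contact_force: [-0.4, 0.4, -0.1]
grip_width: 91.7
time: 8.45
tool_pos: [463.3, 453.9, 36.4]
tcp_rot: [3.141, 0.0, 2.854]
contact_force: [-0.4, 0.5, -0.5]
grip_width: 17.9
```

```bash
python3 -m handwheel '[[[0,0,10],[0,0,0]],[[0,0,35],[0,0,0]],[[0,0,40],[0,0,0]],[[0,0,0],[0,0,0]]]'; python3 -m handwheel '[[[4,-30,0],[0,0,-0.14]],[[4,-33,0],[0,0,-0.14]],[[4,-33,0],[0,0,-0.14]],[[4,-33,0],[0,0,-0.14]],[[4,-33,0],[0,0,-0.14]],[[3,-33,0],[0,0,-0.14]],[[3,-33,0],[0,0,-0.14]],[[3,-33,0],[0,0,-0.14]],[[3,-33,0],[0,0,-0.14]],[[3,-30,0],[0,0,-0.14]],[[0,0,0],[0,0,0]],[[0,0,0],[0,0,0]]]'
python3 - <<'E'
from h import *
import cv2
a=capture("scene");b=capture("top");print(get_obs()["tool_pos"])
A=cv2.resize(a["img"][160:320,80:280,::-1],None,fx=3,fy=3,interpolation=cv2.INTER_CUBIC)
B=cv2.resize(b["img"][140:260,280:420,::-1],None,fx=4,fy=4,interpolation=cv2.INTER_CUBIC)
cv2.imwrite("pics/n1.png",A);cv2.imwrite("pics/n2.png",B)
E
```

```text
time: 8.95
tool_pos: [465.0, 455.1, 125.5]
tcp_rot: [3.136, 0.004, 2.854]
contact_force: [-0.1, 0.4, -2.5]
grip_width: 17.8
time: 10.45
tool_pos: [497.8, 130.2, 120.8]
tcp_rot: [-3.14, -0.0, 1.455]
contact_force: [-0.8, 0.5, -3.2]
grip_width: 17.3
[497.94471111 130.61631753 120.98159529]
```

View pics/n2.png

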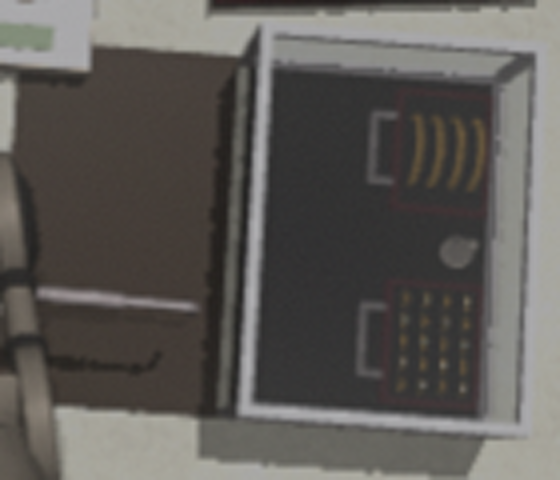

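Run:
```python
from h import *
c=np.load("cam_top.npy",allow_pickle=True).item()
r=lambda x,y:((x+.5)/4-.5+280,(y+.5)/4-.5+140)
P=lambda x,y,z:onplane(c,r(x,y),z)[0][:2].round(1)
print("nose end",P(198,308,144),"tube pt",P(45,294,144),"pull bar ends",P(374,306,14),P(365,373,14))
print("case top outer",P(262,27,120),P(243,413,120),P(538,52,120),P(524,434,120))
```

```text
nose end [474.4 -76.8] tube pt [489.   46.2] pull bar ends [ 483.1 -249.8] [ 424.  -238.8]
case top outer [ 710.8 -142.9] [ 389.4 -113.3] [ 683.4 -372.6] [ 366.2 -341.7]
```

View pics/n1.png

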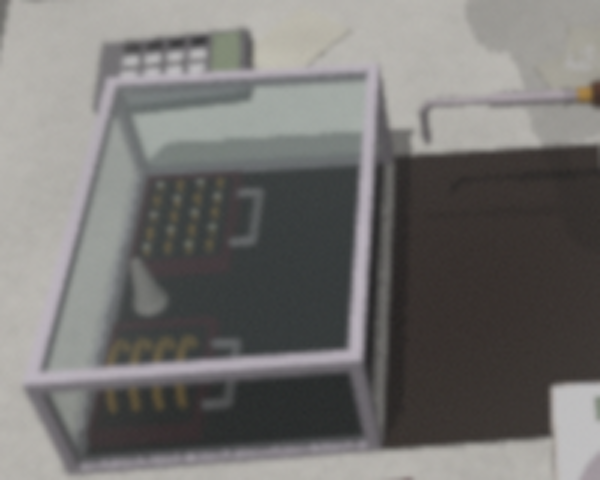

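```bash
python3 -m handwheel '[[[0,0,-35],[0,0,0]],[[0,0,-35],[0,0,0]],[[0,0,-14],[0,0,0]],[[0,0,0],[0,0,0]]]'; python3 -m handwheel '[[[0,0,-3],[0,0,0]],[[0,0,-3],[0,0,0]],[[0,0,0],[0,0,0]]]';python3 -m handwheel '[[[0,0,-3],[0,0,0]],[[0,0,0],[0,0,0]]]'
```

```text
time: 11.05
tool_pos: [497.9, 130.2, 36.8]
tcp_rot: [-3.14, 0.0, 1.455]
contact_force: [-0.1, 0.5, -1.9]
grip_width: 17.8
time: 11.42
tool_pos: [498.5, 129.8, 31.7]
tcp_rot: [3.141, -0.0, 1.454]
contact_force: [0.4, 0.0, -1.8]
grip_width: 18.1
time: 11.68
tool_pos: [498.2, 129.8, 28.2]
tcp_rot: [-3.141, 0.0, 1.454]
contact_force: [-0.6, 0.4, -2.2]
grip_width: 17.4
```

```bash
python3 -m handwheel '[[[0,0,-2],[0,0,0]],[[0,0,0],[0,0,0]]]';python3 -m handwheel '[[[0,0,-2],[0,0,0]],[[0,0,0],[0,0,0]]]'
```

```text
time: 11.92
tool_pos: [498.2, 129.8, 26.2]
tcp_rot: [-3.141, 0.0, 1.454]
contact_force: [0.4, 0.9, -2.0]
grip_width: 17.9
time: 12.18
tool_pos: [498.3, 129.8, 24.2]
tcp_rot: [-3.141, 0.0, 1.454]
contact_force: [-0.4, -0.3, -2.5]
grip_width: 17.5
```

```bash
python3 -m handwheel '[[[0,0,-2],[0,0,0]],[[0,0,0],[0,0,0]]]';python3 -m handwheel '[[[0,0,-2],[0,0,0]],[[0,0,0],[0,0,0]]]'
```

```text
time: 12.42
tool_pos: [498.4, 129.8, 22.4]
tcp_rot: [3.141, 0.0, 1.454]
contact_force: [-0.0, 1.1, -0.7]
grip_width: 17.9
time: 12.68
tool_pos: [498.3, 129.8, 20.3]
tcp_rot: [3.141, 0.0, 1.454]
contact_force: [-0.3, 0.9, 0.3]
grip_width: 18.0
```

```bash
python3 -m handwheel '[[[0,0,6],[0,0,0]],[[-3,-26,0],[0,0,0]],[[-4,-35,0],[0,0,0]],[[-4,-35,0],[0,0,0]],[[-3,-28,0],[0,0,0]],[[-2,-18,0],[0,0,0]],[[0,0,0],[0,0,0]],[[0,0,0],[0,0,0]]]';python3 -m handwheel '[[[0,-3,0],[0,0,0]],[[0,0,0],[0,0,0]]]';python3 -m handwheel '[[[-0.5,-3,0],[0,0,0]],[[0,0,0],[0,0,0]]]'
```

```text
time: 13.68
tool_pos: [482.3, -11.8, 26.5]
tcp_rot: [3.142, -0.0, 1.454]
contact_force: [0.8, 1.0, -2.7]
grip_width: 17.8
time: 13.92
tool_pos: [482.4, -14.9, 26.3]
tcp_rot: [3.141, 0.0, 1.454]
contact_force: [-0.2, -0.6, -1.6]
grip_width: 17.7
time: 14.18
tool_pos: [481.8, -18.3, 26.3]
tcp_rot: [3.142, 0.0, 1.454]
contact_force: [-0.4, 0.0, -2.2]
grip_width: 17.8
```

```bash
for i in 1; do python3 -m handwheel '[[[-0.5,-4,0],[0,0,0]],[[0,0,0],[0,0,0]]]'|grep -E "pos|contact"; done; python3 -m handwheel '[[[0,-3,0],[0,0,0]],[[0,0,0],[0,0,0]]]'|grep -E "pos|contact"; python3 -m handwheel '[[[-0.5,-2,0],[0,0,0]],[[0,0,0],[0,0,0]]]'|grep -E "pos|contact"; python3 -m handwheel '[[[0,-2,0],[0,0,0]],[[0,0,0],[0,0,0]]]'|grep -E "pos|contact"
```

```text
tool_pos: [481.3, -22.5, 26.3]
contact_force: [0.2, 0.3, -2.0]
tool_pos: [481.4, -25.3, 26.4]
contact_force: [-0.3, 1.0, -1.2]
tool_pos: [480.8, -27.1, 26.4]
contact_force: [0.7, 1.7, -0.9]
tool_pos: [480.8, -29.3, 26.3]
contact_force: [0.7, 1.8, -0.9]
```

```bash
python3 -m handwheel '[[[0,3,0],[0,0,0]],[[0,0,13],[0,0,0]],[[0,0,13],[0,0,0]],[[-1.5,-11,0],[0,0,0]],[[-1,-10.5,0],[0,0,0]],[[0,0,0],[0,0,0]]]'; python3 -m handwheel '[[[0,0,-6],[0,0,0]],[[0,0,-4],[0,0,0]],[[0,0,0],[0,0,0]]]'
python3 - <<'E'
from h import *
a=capture("scene");b=capture("top")
A=cv2.resize(a["img"][205:255,120:190,::-1],None,fx=6,fy=6,interpolation=cv2.INTER_CUBIC)
B=cv2.resize(b["img"][190:240,345:405,::-1],None,fx=6,fy=6,interpolation=cv2.INTER_CUBIC)
cv2.imwrite("pics/p.png",np.hstack([A,B]))
E
```

```text
time: 15.92
tool_pos: [478.0, -48.7, 52.1]
tcp_rot: [-3.141, 0.0, 1.452]
contact_force: [-0.7, -0.1, -2.0]
grip_width: 17.7
time: 16.3
tool_pos: [477.9, -47.4, 41.7]
tcp_rot: [-3.14, -0.0, 1.454]
contact_force: [-0.2, 0.2, -1.0]
grip_width: 17.6
```

View pics/p.png

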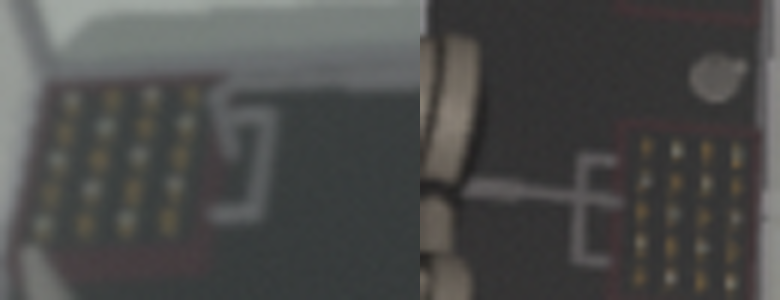

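The nose (left panel, 235,155) is in the gap between the bar (255) and the wall (215), a few millimetres towards one leg. I'll centre it and lower.

```bash
python3 -m handwheel '[[[-3,0.3,0],[0,0,0]],[[-3,0.4,0],[0,0,0]],[[0,0,-4],[0,0,0]],[[0,0,0],[0,0,0]]]'; python3 -m handwheel '[[[0,0,-4],[0,0,0]],[[0,0,0],[0,0,0]]]'|grep -E "pos|contact";python3 -m handwheel '[[[0,0,-4],[0,0,0]],[[0,0,0],[0,0,0]]]'|grep -E "pos|contact";python3 -m handwheel '[[[0,0,-3],[0,0,0]],[[0,0,0],[0,0,0]]]'|grep -E "pos|contact"
```

```text
time: 16.9
tool_pos: [472.1, -46.9, 38.1]
tcp_rot: [-3.141, -0.0, 1.454]
contact_force: [0.8, -0.2, -2.1]
grip_width: 18.0
tool_pos: [472.1, -46.9, 34.0]
contact_force: [-0.3, -1.2, -0.9]
tool_pos: [472.1, -46.9, 30.0]
contact_force: [0.2, -0.0, -2.3]
tool_pos: [472.2, -47.0, 27.1]
contact_force: [0.6, 0.1, -1.8]
```

```bash
python3 -m handwheel '[[[0.3,3,0],[0,0,0]],[[0.3,3,0],[0,0,0]],[[0.4,4,0],[0,0,0]],[[0,0,0],[0,0,0]]]'|grep -E "pos|contact"; python3 -m handwheel '[[[0.4,4,0],[0,0,0]],[[0.6,5,0],[0,0,0]],[[0.6,6,0],[0,0,0]],[[0.6,6,0],[0,0,0]],[[0.7,6,0],[0,0,0]]]'|grep -E "time|pos|contact|rot"; python3 -m handwheel '[[[0.7,6,0],[0,0,0]],[[0.7,6,0],[0,0,0]],[[0.7,6,0],[0,0,0]]]'|grep -E "time|pos|contact|rot|width"
```

```text
tool_pos: [473.4, -36.7, 27.4]
contact_force: [-0.8, -0.7, -1.6]
time: 18.77
tool_pos: [476.2, -9.5, 27.3]
tcp_rot: [3.142, 0.0, 1.454]
contact_force: [-0.4, -2.3, -2.3]
time: 19.15
tool_pos: [478.3, 8.4, 27.3]
tcp_rot: [-3.142, 0.0, 1.454]
contact_force: [0.3, -2.5, -1.8]
grip_width: 17.8
```

```bash
R='[0,0,0]'; python3 -m handwheel '[[[0.8,7,0],[0,0,0]],[[0.8,8,0],[0,0,0]],[[0.8,8,0],[0,0,0]],[[0.9,8,0],[0,0,0]],[[0.9,8,0],[0,0,0]],[[0.8,8,0],[0,0,0]],[[0.9,8,0],[0,0,0]],[[0.8,8,0],[0,0,0]],[[0.9,8,0],[0,0,0]],[[0.8,8,0],[0,0,0]],[[0.9,8,0],[0,0,0]]]'|grep -E "time|pos|contact|rot"
python3 - <<'E'
from h import *
b=capture("top");cv2.imwrite("pics/q.png",cv2.resize(b["img"][140:260,280:420,::-1],None,fx=4,fy=4,interpolation=cv2.INTER_CUBIC))
E
```

```text
time: 20.52
tool_pos: [487.6, 95.5, 27.3]
tcp_rot: [-3.142, 0.0, 1.454]
contact_force: [-0.8, -2.3, -2.8]
```

View pics/q.png

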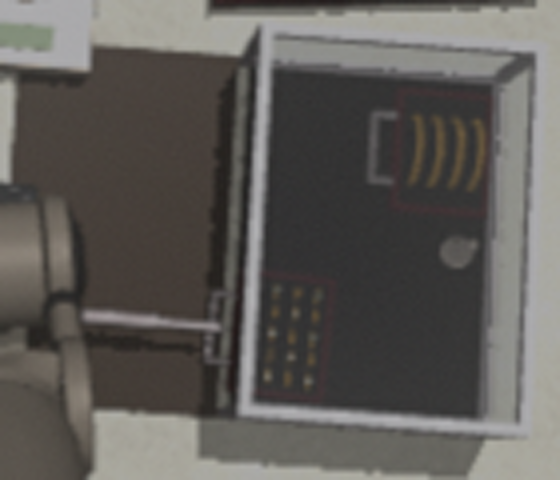

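The tray follows squarely, its bar now at (213,330), just outside the mouth. I keep drawing.

```bash
python3 -m handwheel '[[[0.8,8,0],[0,0,0]],[[0.8,8,0],[0,0,0]],[[0.8,8,0],[0,0,0]],[[0.9,8,0],[0,0,0]],[[0.9,8,0],[0,0,0]],[[0.8,8,0],[0,0,0]],[[0.9,8,0],[0,0,0]],[[0.8,8,0],[0,0,0]],[[0.9,8,0],[0,0,0]]]'|grep -E "time|pos|contact"; python3 -m handwheel '[[[0.8,8,0],[0,0,0]],[[0.8,8,0],[0,0,0]],[[0.8,8,0],[0,0,0]],[[0.9,8,0],[0,0,0]],[[0.9,8,0],[0,0,0]],[[0.8,8,0],[0,0,0]],[[0.9,8,0],[0,0,0]],[[0.8,8,0],[0,0,0]],[[0.6,5,0],[0,0,0]],[[0.3,3,0],[0,0,0]],[[0,0,0],[0,0,0]]]'|grep -E "time|pos|contact"
python3 - <<'E'
from h import *
b=capture("top");cv2.imwrite("pics/r.png",cv2.resize(b["img"][140:260,260:420,::-1],None,fx=4,fy=4,interpolation=cv2.INTER_CUBIC))
E
```

```text
time: 21.7
tool_pos: [495.2, 167.6, 27.3]
contact_force: [0.0, -3.4, -2.9]
time: 23.08
tool_pos: [502.9, 239.3, 27.4]
contact_force: [-0.0, -0.7, -2.7]
```

View pics/r.png

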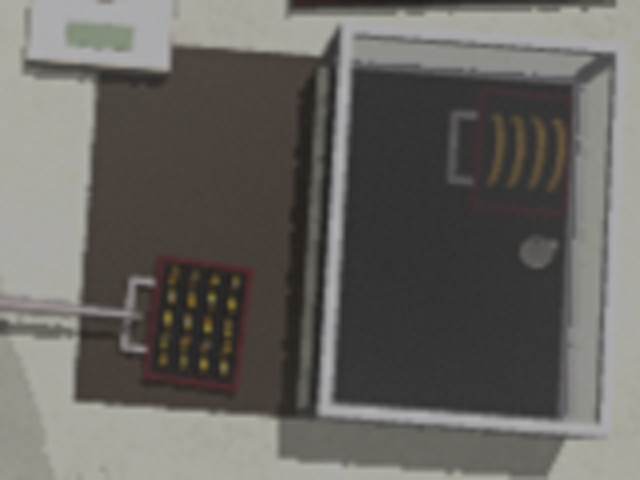

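```bash
python3 -m handwheel '[[[-0.4,-4,0],[0,0,0]],[[0,0,12],[0,0,0]],[[0,0,15],[0,0,0]],[[0,0,30],[0,0,0]],[[0,0,38],[0,0,0]],[[0,0,0],[0,0,0]]]'; python3 -m handwheel '[[[-4,21,0],[0,0,0.14]],[[-4,22,0],[0,0,0.14]],[[-4,22,0],[0,0,0.14]],[[-4,22,0],[0,0,0.14]],[[-4,22,0],[0,0,0.14]],[[-4,22,0],[0,0,0.14]],[[-4,22,0],[0,0,0.14]],[[-4,22,0],[0,0,0.14]],[[-4,22,0],[0,0,0.14]],[[-3,21,0],[0,0,0.14]],[[0,0,0],[0,0,0]],[[0,0,0],[0,0,0]]]'
```

```text
time: 23.88
tool_pos: [504.6, 235.8, 126.5]
tcp_rot: [3.134, -0.003, 1.454]
contact_force: [0.2, -0.7, -2.3]
grip_width: 18.0
time: 25.38
tool_pos: [463.2, 452.2, 121.7]
tcp_rot: [-3.14, -0.001, 2.852]
contact_force: [-1.0, -0.2, -1.9]
grip_width: 17.4
```

```bash
python3 -m handwheel '[[[0.1,1.7,-20],[0,0,0.002]],[[0,0,-20],[0,0,0]],[[0,0,-15],[0,0,0]],[[0,0,0],[0,0,0]],[[0,0,0],[0,0,0]]]'; python3 -m handwheel '[[[0,0,-5],[0,0,0]],[[0,0,-5],[0,0,0]],[[0,0,-5],[0,0,0]],[[0,0,-5],[0,0,0]],[[0,0,0],[0,0,0]]]'
```

```text
time: 26.0
tool_pos: [464.0, 454.8, 68.1]
tcp_rot: [3.141, 0.001, 2.855]
contact_force: [0.1, -0.2, -1.9]
grip_width: 18.0
time: 26.62
tool_pos: [463.2, 454.5, 46.7]
tcp_rot: [-3.141, -0.001, 2.856]
contact_force: [0.2, -0.3, -1.7]
grip_width: 18.1
```

```bash
python3 -m handwheel '[[[0,0,-3],[0,0,0]],[[0,0,-3],[0,0,0]],[[0,0,0],[0,0,0]],[[0,0,0],[0,0,0]]]'
```

```text
time: 27.12
tool_pos: [463.6, 454.7, 41.4]
tcp_rot: [3.141, 0.0, 2.856]
contact_force: [0.9, 0.6, -2.0]
grip_width: 17.6
```

```bash
python3 -m handwheel '[[[0,-0.7,-2.5],[0,0,-0.002]],[[0,0,0],[0,0,0]],[[0,0,0],[0,0,0]]]'; python3 -m handwheel '[[[0,0,-2],[0,0,0]],[[0,0,0],[0,0,0]]]'
```

```text
time: 27.5
tool_pos: [463.5, 454.0, 38.8]
tcp_rot: [3.141, 0.0, 2.854]
contact_force: [-0.0, 0.3, -1.1]
grip_width: 17.3
time: 27.75
tool_pos: [463.6, 454.1, 36.8]
tcp_rot: [3.141, 0.0, 2.854]
contact_force: [0.3, 0.9, -2.0]
grip_width: 17.7
```

```bash
python3 -m handwheel '[[[0,0,-1],[0,0,0]],[[0,0,0],[0,0,0]],[[0,0,0],[0,0,0]]]'; python3 -m handwheel '[[[0,0,0],[0,0,0]],[[0,0,0],[0,0,0]],[[0,0,0],[0,0,0]],[[0,0,0],[0,0,0]],[[0,0,0],[0,0,0]],[[0,0,0],[0,0,0]],[[0,0,0],[0,0,0]],[[0,0,0],[0,0,0]],[[0,0,0],[0,0,0]],[[0,0,0],[0,0,0]]]' 0
```

```text
time: 28.12
tool_pos: [463.7, 454.1, 36.3]
tcp_rot: [3.141, 0.0, 2.854]
contact_force: [-0.4, -0.2, 4.2]
grip_width: 17.9
time: 29.38
tool_pos: [463.5, 454.0, 35.9]
tcp_rot: [3.141, 0.0, 2.854]
contact_force: [-0.1, -0.2, -0.3]
grip_width: 91.7
```

Released on contact. I'll lift away and check.

```bash
python3 -m handwheel '[[[0,0,20],[0,0,0]],[[0,0,45],[0,0,0]],[[0,0,60],[0,0,0]],[[0,0,30],[0,0,0]],[[-50,8,0],[0,0,0]],[[-55,9,0],[0,0,0]],[[-55,9,0],[0,0,0]],[[-55,9,0],[0,0,0]],[[-55,9,0],[0,0,0]],[[-55,9,0],[0,0,0]],[[0,0,0],[0,0,0]],[[0,0,0],[0,0,0]]]'
python3 - <<'E'
from h import *
a=capture("scene");b=capture("top")
A=cv2.resize(b["img"][155:270,150:210,::-1],None,fx=5,fy=5,interpolation=cv2.INTER_CUBIC)
B=cv2.resize(a["img"][130:360,70:470,::-1],(800*575//460-500,575) if 0 else (500,288),interpolation=cv2.INTER_CUBIC)
B=np.vstack([B,np.zeros((575-288,500,3),np.uint8)])
C=cv2.resize(b["img"][130:260,260:420,::-1],None,fx=2.2,fy=2.2); B[289:289+C.shape[0]][:, :C.shape[1]]=C[:286]
cv2.imwrite("pics/f.png",np.hstack([A,B]))
E
```

```text
time: 30.88
tool_pos: [138.8, 507.1, 191.0]
tcp_rot: [3.141, 0.001, 2.854]
contact_force: [1.4, 0.3, 0.7]
grip_width: 91.7
```

Run:
```python
from h import *
for n,regs in (("top",dict(hook=(155,165,195,250),cradle_nose=(180,165,195,215),scale=(266,108,306,160),bangle=(365,160,412,205),cone=(388,195,405,210),calc=(372,270,420,305),loupe=(157,184,168,206),bottle=(163,250,188,275),box=(203,270,240,302),ringold=(365,207,405,245))),):
    c0=np.load(f"cam_{n}.npy",allow_pickle=True).item()["img"]; c1=capture(n)["img"]
    for k,(x0,y0,x1,y1) in regs.items():
        g=lambda i:cv2.cvtColor(i[y0:y1,x0:x1],cv2.COLOR_RGB2GRAY).astype(np.float32)
        p,r=cv2.phaseCorrelate(g(c0),g(c1)); print(n,k,np.round(p,2),round(r,2),"absdiff",round(float(np.abs(g(c0)-g(c1)).mean()),1))
for n in("scene","top"):
    c=capture(n);M=np.array(c["cam_to_world"])
    for t in("hook","hook_tube_end","ring_tray","ring_pull","gel_bottle","loupe"):
        for d in spot_in(t,n)[:2]: print(n,t,round(d["score"],2),(M@np.r_[d["xyz"],1])[:3].round())
print(get_obs()["contact_force"],get_obs()["time"])
```

```text
top hook [-0.02 -0.03] 0.97 absdiff 1.2
top cradle_nose [ 0.5 -0. ] 0.99 absdiff 1.3
top scale [-0.01  0.03] 0.99 absdiff 0.8
top bangle [-0.04  0.53] 0.99 absdiff 0.9
top cone [-0.08  0.56] 0.99 absdiff 1.0
top calc [-0.01 -0.02] 1.02 absdiff 0.8
top loupe [0.02 0.04] 1.01 absdiff 0.8
top bottle [0.53 0.65] 1.03 absdiff 1.0
top box [-0.01  0.05] 1.03 absdiff 0.8
top ringold [ 0.03 -0.04] 0.91 absdiff 4.1
scene hook_tube_end 0.56 [522. 435.  70.]
scene ring_tray 0.96 [483. -22.  20.]
scene ring_pull 0.68 [482. -16.  17.]
scene gel_bottle 0.85 [358. 436.  75.]
scene loupe 0.76 [587. 499.  24.]
top hook 0.78 [493. 445.  67.]
top hook 0.62 [583. 499.  22.]
top hook_tube_end 0.82 [492. 442.  70.]
top hook_tube_end 0.24 [332. 436. 105.]
top ring_tray 0.65 [469. -17.  15.]
top ring_pull 0.97 [475. -16.  16.]
top ring_pull 0.43 [494. 442.  69.]
top gel_bottle 0.84 [334. 434. 104.]
[ 0.40388121 -0.0995522   0.14150561] 31.725
```

```bash
python3 -c "
from plant import bot
print(bot.close_job())"
```

```text
the job is handed in; nothing more can be done
None
```

I drew the ring tray out of the showcase with the hook, laid the hook back in its cradle and handed the job in at about 32 s. No verdict was reported.

**How it went:**
- **First grip missed.** The jaws closed to under 1 mm above the handle, and a short probe then pressed the handle in its cradle with about 25 N. The reported tool height is about 29 mm lower than where touch and the pictures put the fingertips, so I gripped lower and worked from touch after that.
- **Finding the tray.** I touched the counter with the nose to get its height, then felt the bar's front at about 1.8 N. I lifted the nose over the bar, moved it a few millimetres to the middle and lowered it into the gap.
- **Drawing it out.** The tray slid at roughly 2 to 3.4 N and stayed square to the showcase.

**Last checks:**
- The ring tray's origin is about 215 mm from the showcase's, against the 163 mm needed. That comes from the trained networks' positions and my own estimate of the showcase centre.
- The top view of the hook matches the start picture to within image noise, with a shift under 0.1 pixel. The narrow strip around its nose gave 0.5 pixel (about 1.5 mm).
- The bangle tray, cone, scale, calculator, loupe, bottle and card box show shifts of at most about 0.8 pixel (2 to 3 mm), with differences at noise level.
- The robot was clear, with contact force under 0.5 N.

**Not confirmed by eye:** the 12-picture limit was reached, so I could not view a final picture. The last checks are numerical only. In the scene camera's last picture the network missed the hook, but found its tube end about where it was at the start.

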